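# Fetch the stopper from behind the reagent bottle

## Robot

A 6-joint arm with a two-finger parallel gripper is mounted at the origin on a cart in front of the work surface, level with it; the furniture and walls round the work are solid. World frame = base frame: x ahead of the robot, y to its left, z up, the work surface at z = 0. Lengths are in m, angles in rad, forces in N, time in s.
With the tool pointing down it reaches from about 0.35 to 0.975 m from the base axis. Payload 7.1 kg.
Tool frame: the origin (TCP) lies at the very end of the fingers, on their centre line; the grasp point (between the pads) lies 19 mm behind it; z points along the fingers, y is the direction in which the jaws open and shut (so a half turn about z gives the same grasp; the last joint's range is limited). The gripper opens to 88 mm and grips with 3 to 60 N. Pads are 20 mm wide; open, the fingers measure 115 mm over their backs; the gripper's body (75 mm by 178 mm) begins 61 mm behind the grasp point.
Start: joints at [1.304, 0.423, 1.63, -0, 1.089, -0.019], TCP at [0.153, 0.606, 0.223] pointing down, gripper open.
Joint ranges: [-3, 3], [-0.9, 2.11], [0.09, 2.58], [-1.31, 4.45], [0.11, 2.69], [-2.54, 2.54]. Speed limits (rad/s): [2.39, 2.39, 3.01, 3.14, 3.14, 3.14].

## Interface

Orientations are given as a unit quaternion [w, x, y, z].
In Python, from workcell import observe, vision, robot gives the robot as it stands.
- The arm moves only by the tool apply_moves, never from a script. Its argument "targets" is a list of rows, each a list of 3 entries, a list of its own where there are three numbers: the closure, from -1 (fully open) to 1 (shut), so that 0 is half open, then the shift along the tool's x, y, z in mm, then the turn, a rotation vector about the tool's x, y, z in rad. In form: [[fingers, [x, y, z], [rx, ry, rz]], ...]. A call has 1 to 5 rows; each row shifts and turns the commanded pose from where the row before left it, along the tool's axes as they then stand; what a row does not reach is not made up. A row lasts 1/10 s, in which the tool goes at most 50 mm and 8.59 degrees, less where a joint would pass 70% of its speed; a pose out of reach is approached as far as the arm can. A call is refused whole if a number of a shift passes 50 or a number of a turn 0.15, either way. A call with a gripper value outside its range is refused whole. The fingers move at their own pace and stop on an object; "force" is the grip in N (left out, the last holds). Time passes only in rows, so rows that do not move let the fingers close. It gives the time, the measured TCP pose, the force and the opening at its end, in the units of the state.
- observe(): the state, without advancing time (a new reading comes with each control period).
- vision.get_image(name): name is "scene" or "top"; returns a dict with "pixels" (480x640x3 uint8, red, green, blue), "vfov" (degrees; the focal length in pixels is half the picture's height over the tangent of half this angle, whatever the lens; pixels are square), "cx", "cy" (the principal point, pixels), "D" ([k1, k2, p1, p2, k3] as OpenCV has them; the pictures are not rectified), "extrinsics" (4x4, takes a point from camera to world coordinates). Camera axes: x right, y down, z forward; pixel columns grow to the right and rows downward; lengths in m; the calibration is good to about 2 mm. A picture is of the moment at which its call begins. There is no depth.
- robot.job_done(): hands the job in, once; it reports no verdict.
The state is a dict: "time_s": time; "q": joint angles; "qvel": joint speeds; "joint_torque": joint torques, N m; "tcp_pos": TCP position; "eef_rot": TCP orientation; "force": force on the tool from outside, world axes, zero at the start; "torque": the same for the moment, N m; "finger_gap": opening from 0.0 (shut) to 1.0 (fully open).
Only numpy, scipy, OpenCV 4.12 (cv2) and the standard library are available. Lean on these libraries where they do the work, as an engineer would, in place of code of your own. Each camera call takes 0.05 s, during which the arm holds its last target.

## Task

The red-brown rubber stopper is stored at the back of the grey organiser, blocked in by the blue-capped reagent bottle standing on the dark pad at its front. Move the bottle aside onto the bare worktop, stand the stopper upright (wide end up, as it is) in the white tray and let it go, then put the bottle back where it stood, upright on its pad. Keep the bottle upright all along and do not shift the tray.

Things in the scene. Friction and masses are not known exactly. Their poses are not given: they have to be found in the camera images.
- organiser: Grey open-topped organiser, fixed to the worktop, 144 (x) x 74 (y) x 35 mm. Origin: centre of its underside; x runs from its front to its back (roughly to the robot's left, yaw varies), z up. One lane, 66 mm wide and 136 mm long inside; floor 4 mm thick; side and back walls 4 mm thick and 35 mm high; front lip only 12 mm high.
- bottle_place (a point): Centre of the dark round pad (60 mm across, flush with the lane floor) that marks the bottle's place, on the lane floor, 4 mm above the worktop: organiser frame (-36, 0, 4) mm.
- lane_back (a point): Point on the lane floor where the stopper stands at the start, within 3 mm: organiser frame (+18, 0, 4) mm.
- bottle_center (a point): Centre, half-way up, of the reagent bottle with the blue cap that stands in the organiser: round, 56 mm across, 106 mm tall, about 0.13 kg (varies), z up. Starts upright on the pad, within 3 mm. Its straight body reaches about 65 mm above its foot, the shoulder and cap above are narrower.
- stopper_center (a point): Centre, half-way up, of the red-brown rubber stopper: 34 mm across, 26 mm tall, 0.04 kg (varies), z up, wide end up; straight-sided in contact. Starts upright in the lane 33 mm from the back wall, 16 mm from the side walls, 5 to 13 mm behind the bottle: once that is out, fingers fit in front of it and behind it, hardly beside it.
- tray: White open tray, loose (0.25 kg), 90 (x) x 130 (y) x 22 mm, walls and floor 3 mm thick, flat O-rings drawn on the floor. Origin: centre of its underside, on the worktop; x and y along its sides, z up; yaw varies. Tray and organiser lie side by side, either one on the left. The worktop around x = 0.46, y = -0.41 is always bare: room to set the bottle aside. A solid grey cord slants up to the left of the work.

How it is judged:
On the way, in this order (a step that is already met when the one before it is completed fails the run):
1. the bottle is out of the organiser's way, at least 60 mm from its pad, with the stopper still in its place (horizontal distance between stopper_center and lane_back below 0.03 m and horizontal distance between bottle_center and bottle_place above 0.06 m), for 0.2 s.
2. the stopper stands upright in the tray, let go (x of stopper_center in the frame of tray between -0.035 and 0.035 m and y of stopper_center in the frame of tray between -0.055 and 0.055 m and z of stopper_center in the frame of tray between 0.008 and 0.022 m and angle between stopper_center's own z axis and vertical below 0.2 rad and contact force between the fingers and stopper below 0.2 N), for 0.3 s.
At the end, for the whole second after the job is handed in: Stopper upright (within 0.2 rad, wide end up) on the tray floor, released and at rest; bottle upright (0.1 rad) within 15 mm of where it started, that is on its pad, released and at rest; tray within 30 mm of its start (all of step 2 and linear speed of each of stopper, bottle below 0.02 m/s and distance of bottle_center from where it was at the start of the episode below 0.015 m and angle between bottle_center's own z axis and vertical below 0.1 rad and contact force between the fingers and bottle below 0.2 N and distance of tray from where it was at the start of the episode below 0.03 m); the robot touches nothing.
It fails at once if the bottle is tipped by more than 0.6 rad (angle between bottle_center's own z axis and vertical above 0.6 rad).
It fails at once if the tray is shifted by more than 30 mm (distance of tray from where it was at the start of the episode above 0.03 m).
It also fails if it takes over 72 s, if anything falls off the work surface, if the arm or the gripper's body presses on something with over 40 N, if the wrist force passes 120 N, or if a joint passes its speed limit or range.

## Working session

There is one attempt and no reset: what is moved stays moved. The work goes in short steps, Python scripts to look and compute and a tool call to move; the robot and the scene stay as the last step left them, time stands still between calls to the robot, and variables do not carry over. Pictures are saved under pics/ and viewed, and the job is handed in when it is done.

Besides the shell and the picture viewer there is one more tool, called after "Call:" as name(argument=value, ...), one argument or row to a line, values as JSON. apply_moves: Moves the arm, as the interface text tells. Its arguments: {"type":"object","properties":{"targets":{"type":"array"},"force":{"type":"number"}},"required":["targets"]}

```bash
mkdir -p pics; python3 - <<'E'
from workcell import observe, vision, robot
import cv2, json, numpy as np, pickle
s=observe(); print(s)
for n in ("scene","top"):
    im=vision.get_image(n); pickle.dump(im,open(f"pics/{n}0.pkl","wb"))
    cv2.imwrite(f"pics/{n}0.png",im["pixels"][:,:,::-1])
    print(n,im["vfov"],im["cx"],im["cy"],im["D"],np.array(im["extrinsics"]).round(3).tolist())
E
```

```text
{'time_s': 0.0, 'q': array([ 1.30400214e+00,  4.23821872e-01,  1.63068682e+00, -7.80065601e-06,
        1.08862856e+00, -1.89928440e-02]), 'qvel': array([-5.23279064e-04,  4.94599920e-04, -1.84350085e-03,  1.52511180e-03,
        1.18365475e-03, -1.01481919e-05]), 'joint_torque': array([ 1.36052728e-03, -5.44628870e+01, -2.73668325e+01,  6.43243175e-02,
        2.26618443e-02, -1.35400451e-04]), 'tcp_pos': array([0.15311952, 0.60537069, 0.22191481]), 'eef_rot': array([-1.06562439e-04,  1.23582071e-01,  9.92334054e-01, -7.64920723e-04]), 'force': array([-1.20183482, -0.23683396, -0.0849821 ]), 'torque': array([-0.01892916,  0.01978341, -0.02986105]), 'finger_gap': 0.9950218788647219}
scene 53.96460101284915 317.68068869275606 243.9522675791047 [0.03433381 0.         0.         0.         0.        ] [[-0.867, -0.367, 0.337, 0.228], [-0.498, 0.61, -0.616, 0.324], [0.021, -0.702, -0.712, 0.686], [0.0, 0.0, 0.0, 1.0]]
top 42.464013509529835 330.49291182929886 238.61416071278174 [-0.13219433  0.          0.          0.          0.        ] [[-0.006, -0.996, 0.086, 0.423], [-0.999, 0.009, 0.033, -0.193], [-0.033, -0.086, -0.996, 0.911], [0.0, 0.0, 0.0, 1.0]]
```

View pics/scene0.png

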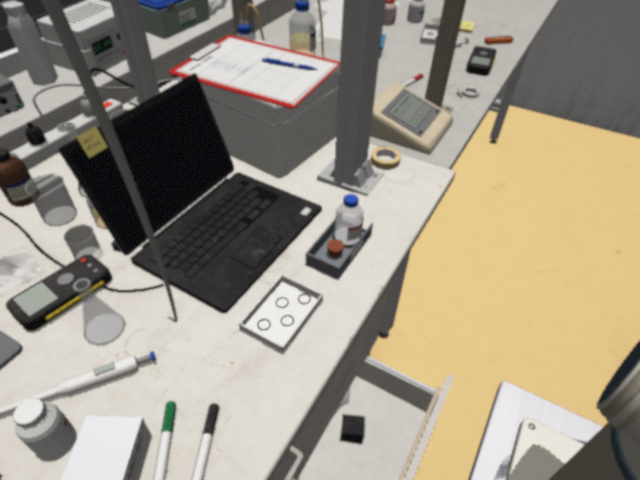

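View pics/top0.png

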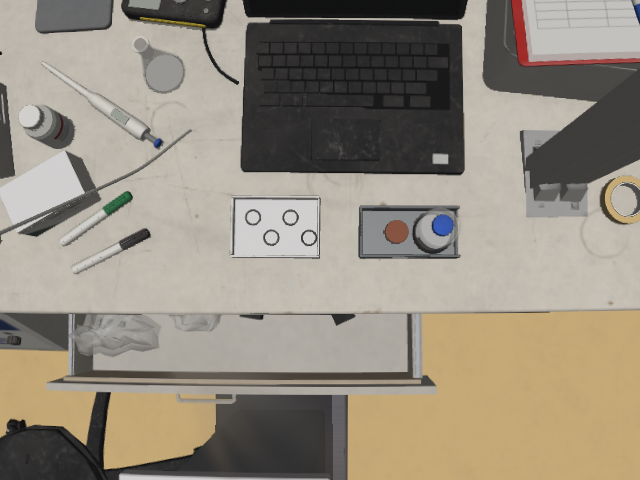

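Scene: the cord runs from its foot at (175,320) up to (50,0). The stopper is at (335,247) and the bottle at (350,215). Top: the tray spans (232,196)–(320,257), the stopper is at (397,231), the cap at (442,225), and the post base at (525–585,130–215). The cord runs from (190,130) to (0,235). The organiser front faces right, i.e. −y.

```bash
cat > h.py <<'E'
import numpy as np, cv2, pickle
def cam(im):
    f=240/np.tan(np.radians(im["vfov"])/2)
    K=np.array([[f,0,im["cx"]],[0,f,im["cy"]],[0,0,1.]]); return K,np.array(im["D"],float),np.array(im["extrinsics"])
def rays(im,px):
    K,D,E=cam(im); n=cv2.undistortPoints(np.array(px,float).reshape(-1,1,2),K,D).reshape(-1,2)
    d=np.c_[n,np.ones(len(n))]@E[:3,:3].T
    return E[:3,3],d/np.linalg.norm(d,axis=1,keepdims=True)
def onz(im,px,z):
    o,d=rays(im,px); return o+d*((z-o[2])/d[:,2])[:,None]
def tri(i1,p1,i2,p2):
    o,d=rays(i1,[p1]);o2,d2=rays(i2,[p2]);d=d[0];d2=d2[0]
    t=np.linalg.lstsq(np.c_[d,-d2],o2-o,rcond=None)[0]
    a=o+t[0]*d;b=o2+t[1]*d2; return (a+b)/2,np.linalg.norm(a-b)
def proj(im,P):
    K,D,E=cam(im); T=np.linalg.inv(E); r=cv2.Rodrigues(T[:3,:3])[0]
    return cv2.projectPoints(np.array(P,float).reshape(-1,1,3),r,T[:3,3],K,D)[0].reshape(-1,2)
def blob(im,kind,roi=None,n=1):
    h=cv2.cvtColor(im["pixels"],cv2.COLOR_RGB2HSV).astype(int);H,S,V=h[...,0],h[...,1],h[...,2]
    m={"blue":(H>105)&(H<128)&(S>120)&(V>60),"red":((H<12)|(H>172))&(S>90)&(V>50)&(V<190)}[kind].astype(np.uint8)
    if roi:
        k=np.zeros_like(m);x0,y0,x1,y1=roi;k[y0:y1,x0:x1]=1;m*=k
    c,_=cv2.findContours(m,cv2.RETR_EXTERNAL,cv2.CHAIN_APPROX_NONE)
    return max(c,key=cv2.contourArea).reshape(-1,2)
def load(): return [pickle.load(open(f"pics/{n}0.pkl","rb")) for n in("scene","top")]
E
python3 - <<'E'
from h import *
S,T=load(); np.set_printoptions(precision=4,suppress=True)
for z,kind,roi in((.030,"red",(370,200,430,260)),(.110,"blue",(415,200,470,260))):
    c=blob(T,kind,roi); (x,y),r=cv2.minEnclosingCircle(c.astype(np.float32)); p=onz(T,c,z)
    (a,b),R=cv2.minEnclosingCircle(p[:,:2].astype(np.float32)); print(kind,(x,y),r,"world",a,b,"rad",R)
c1=blob(S,"blue",(330,185,370,215)); print("scene cap",c1.min(0),c1.max(0))
c2=blob(S,"red",(320,230,350,270)); print("scene stop",c2.min(0),c2.max(0))
print("cap tri",tri(S,(350.5,200),T,(442,225)))
print("cord foot",onz(T,[(190,130)],0),onz(S,[(175,320)],0))
# cord: plane from scene x rays of top
o,d=rays(S,[(174,315),(55,10)]); nrm=np.cross(d[0],d[1])
o2,d2=rays(T,[(190,130),(130,174),(80,202),(30,223),(0,235)])
t=((o-o2)@nrm)/(d2@nrm); print("cord",o2+d2*t[:,None])
print("bare px",proj(T,[[.46,-.41,0],[.46,-.41,.1]]))
print("post base",onz(T,[(524,130),(528,217),(586,215),(585,175),(545,170)],0))
print("table edge",onz(T,[(300,313),(500,313)],0), "laptop",onz(T,[(243,172),(464,172)],.02))
cv2.imwrite("pics/c.png",cv2.resize(T["pixels"][170:280,210:490,::-1],None,fx=2.8,fy=2.8,interpolation=cv2.INTER_CUBIC))
E
```

```text
red (396.2368469238281, 231.11402893066406) 11.44327449798584 world 0.5090529322624207 -0.2585051953792572 rad 0.016438297927379608
blue (442.3043518066406, 225.0869598388672) 10.521926879882812 world 0.508368968963623 -0.3127831816673279 rad 0.01392121147364378
scene cap [345 195] [356 205]
scene stop [328 239] [344 253]
cap tri (array([ 0.5085, -0.3133,  0.1049]), np.float64(0.001333831384071732))
cord foot [[0.6707 0.0511 0.    ]] [[0.673  0.0201 0.    ]]
cord [[0.6528 0.0335 0.0657]
 [0.5733 0.0869 0.1544]
 [0.527  0.1188 0.229 ]
 [0.4949 0.1415 0.3001]
 [0.4789 0.1529 0.338 ]]
bare px [[497.6231 265.1981]
 [515.3792 261.897 ]]
post base [[ 0.6641 -0.4576  0.    ]
 [ 0.5313 -0.458   0.    ]
 [ 0.5337 -0.5472  0.    ]
 [ 0.5946 -0.5487  0.    ]
 [ 0.6023 -0.4869  0.    ]]
table edge [[ 0.3922 -0.1178  0.    ]
 [ 0.3897 -0.4119  0.    ]] laptop [[ 0.5997 -0.0355  0.02  ]
 [ 0.5959 -0.36    0.02  ]]
```

View pics/c.png

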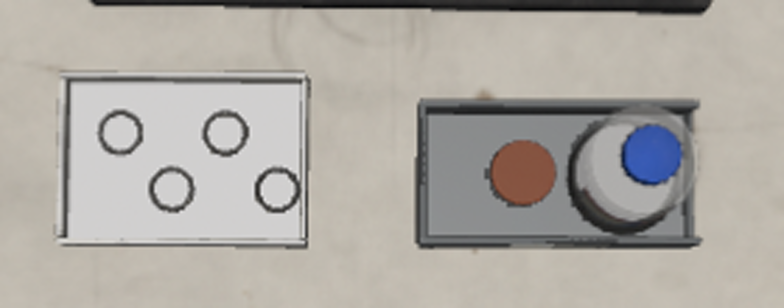

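```bash
python3 - <<'E'
from h import *
S,T=load(); np.set_printoptions(precision=4,suppress=True)
def quad(c,z,name):
    c=np.array(c,float)/2.8+[210,170]; P=onz(T,c,z)[:,:2]
    print(name,P,"edges",[np.linalg.norm(P[i]-P[(i+1)%4]) for i in range(4)],"ctr",P.mean(0))
    return P
# order: left-top,right-top,right-bottom,left-bottom
P=quad([(418,100),(699,101),(700,243),(417,247)],.035,"org")
ax=(P[0]-P[1]+P[3]-P[2]);ax/=np.linalg.norm(ax);c=P.mean(0);print("org x axis",ax,"az",np.arctan2(ax[1],ax[0]))
for n,v in(("pad",-.036),("back",.018)): print(n,c+ax*v)
Q=quad([(60,72),(309,76),(307,247),(57,244)],.022,"tray")
ax=(Q[0]-Q[1]+Q[3]-Q[2]);print("tray long az",np.arctan2(ax[1],ax[0]))
# cord top visible
o,d=rays(S,[(174,315),(55,10)]);o2,d2=rays(T,[(130,174),(0,235)]);n=np.cross(d2[0],d2[1])
t=((o2-o)@n)/(d@n);print("cord via scene",o+d*t[:,None])
cv2.imwrite("pics/d.png",cv2.resize(S["pixels"][180:360,220:400,::-1],None,fx=3.3,fy=3.3,interpolation=cv2.INTER_CUBIC))
E
```

```text
org [[ 0.5454 -0.2059]
 [ 0.5436 -0.3494]
 [ 0.4711 -0.3481]
 [ 0.4703 -0.2047]] edges [np.float64(0.14349713497737468), np.float64(0.07255303270325127), np.float64(0.14347781875272345), np.float64(0.0750886686828873)] ctr [ 0.5076 -0.277 ]
org x axis [0.0038 1.    ] az 1.5669917251729577
pad [ 0.5075 -0.313 ]
back [ 0.5077 -0.259 ]
tray [[ 0.5642 -0.019 ]
 [ 0.5604 -0.1497]
 [ 0.4715 -0.1482]
 [ 0.474  -0.0182]] edges [np.float64(0.13073507043092614), np.float64(0.08893263523755715), np.float64(0.1300573515244943), np.float64(0.09023325130659732)] ctr [ 0.5176 -0.0838]
tray long az 1.5465682560426501
cord via scene [[0.5513 0.1023 0.1972]
 [0.318  0.2656 0.6512]]
```

View pics/d.png

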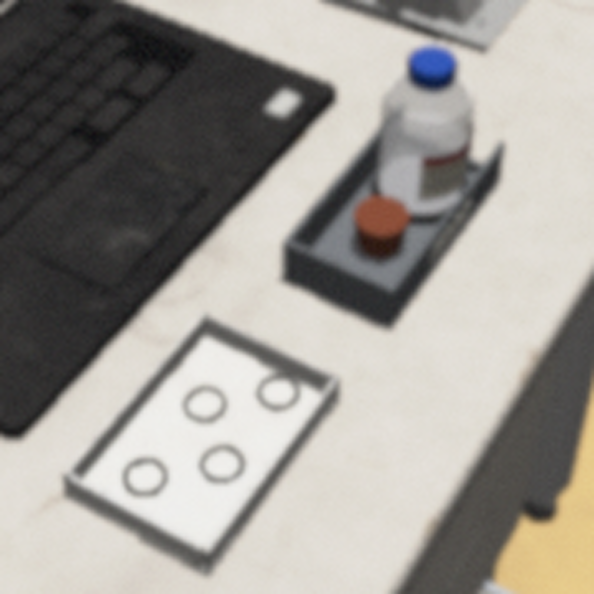

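Call:
apply_moves(
  targets=[
    [-1,[0,-40,0],[0,0,0.1]],
    [-1,[4,-40,0],[0,0,0.1]],
    [-1,[8,-39,0],[0,0,0.1]],
  ],
  force=15,
)

```text
time_s: 0.4
tcp_pos: [0.1018, 0.4972, 0.222]
eef_rot: [0.0, 0.273, 0.962, -0.001]
force: [-0.4, 0.1, 0.4]
finger_gap: 1.001
```

```bash
cat > plan.py <<'E'
import numpy as np
from workcell import observe
def pose():
    s=observe(); w,x,y,z=s["eef_rot"]; return s["tcp_pos"],2*np.arctan2(y,x),s
def rows(wps,n,cyl=False):
    """wps: (x,y,z,a) ; prints tool-frame rows from present pose, n rows each"""
    p,a,s=pose(); print("now",p.round(4),"a",round(a,4),"F",s["force"].round(1),"gap",round(s["finger_gap"],3),"t",round(s["time_s"],2))
    p=np.array(p)
    for (x,y,z,at),m in zip(wps,n):
        at=a+(at-a+np.pi)%(2*np.pi)-np.pi
        q0=np.array([*p,a])
        for k in range(1,m+1):
            u=k/m
            if cyl:
                r=(1-u)*np.hypot(*q0[:2])+u*np.hypot(x,y); t=(1-u)*np.arctan2(q0[1],q0[0])+u*np.arctan2(y,x)
                t_=np.array([r*np.cos(t),r*np.sin(t),(1-u)*q0[2]+u*z])
            else: t_=q0[:3]*(1-u)+u*np.array([x,y,z])
            an=q0[3]*(1-u)+u*at
            d=t_-p; c,si=np.cos(a),np.sin(a)
            loc=np.array([d[0]*c+d[1]*si, d[0]*si-d[1]*c, -d[2]])
            loc=(loc*1000).round(1); dz=round(a-an,3)
            print([loc.tolist(),[0,0,dz]])
            loc=loc/1000; p=p+np.array([loc[0]*c+loc[1]*si,loc[0]*si-loc[1]*c,-loc[2]]); a-=dz
E
python3 - <<'E'
from plan import *
t=1.28
rows([(.37*np.cos(t),.37*np.sin(t),.2,t),(.37*np.cos(-.45),.37*np.sin(-.45),.17,-.3)],[10,15],cyl=True)
E
```

```text
now [0.1018 0.4972 0.222 ] a 2.5884 F [-0.4  0.1  0.4] gap 1.001 t 0.4
[[-8.9, -11.4, 2.2], [0, 0, np.float64(0.131)]]
[[-10.0, -10.3, 2.2], [0, 0, np.float64(0.131)]]
[[-11.2, -9.1, 2.2], [0, 0, np.float64(0.131)]]
[[-12.1, -7.8, 2.2], [0, 0, np.float64(0.13)]]
[[-12.8, -6.3, 2.2], [0, 0, np.float64(0.131)]]
[[-13.4, -4.8, 2.2], [0, 0, np.float64(0.131)]]
[[-13.9, -3.2, 2.2], [0, 0, np.float64(0.131)]]
[[-14.1, -1.6, 2.2], [0, 0, np.float64(0.131)]]
[[-14.2, -0.0, 2.2], [0, 0, np.float64(0.131)]]
[[-14.1, 1.6, 2.2], [0, 0, np.float64(0.13)]]
[[-2.5, 42.6, 2.0], [0, 0, np.float64(0.105)]]
[[-2.9, 42.5, 2.0], [0, 0, np.float64(0.106)]]
[[-3.3, 42.5, 2.0], [0, 0, np.float64(0.105)]]
[[-3.8, 42.5, 2.0], [0, 0, np.float64(0.105)]]
[[-4.1, 42.4, 2.0], [0, 0, np.float64(0.106)]]
[[-4.6, 42.4, 2.0], [0, 0, np.float64(0.105)]]
[[-5.0, 42.4, 2.0], [0, 0, np.float64(0.106)]]
[[-5.5, 42.3, 2.0], [0, 0, np.float64(0.105)]]
[[-5.8, 42.2, 2.0], [0, 0, np.float64(0.105)]]
[[-6.3, 42.2, 2.0], [0, 0, np.float64(0.106)]]
[[-6.7, 42.1, 2.0], [0, 0, np.float64(0.105)]]
[[-7.1, 42.1, 2.0], [0, 0, np.float64(0.105)]]
[[-7.6, 42.0, 2.0], [0, 0, np.float64(0.106)]]
[[-7.9, 41.9, 2.0], [0, 0, np.float64(0.105)]]
[[-8.4, 41.8, 2.0], [0, 0, np.float64(0.105)]]
```

Call:
apply_moves(
  targets=[
    [-1,[-9,-11,2],[0,0,0.13]],
    [-1,[-10,-10,2],[0,0,0.13]],
    [-1,[-11,-9,2],[0,0,0.13]],
    [-1,[-12,-8,2],[0,0,0.13]],
    [-1,[-13,-6,2],[0,0,0.13]],
  ],
)

```text
time_s: 0.9
tcp_pos: [0.1081, 0.4273, 0.2124]
eef_rot: [0.0, 0.566, 0.824, -0.0]
force: [-0.4, -0.5, 0.1]
finger_gap: 1.002
```

Call:
apply_moves(
  targets=[
    [-1,[-13,-5,2],[0,0,0.13]],
    [-1,[-14,-3,2],[0,0,0.13]],
    [-1,[-14,-2,2],[0,0,0.13]],
    [-1,[-14,0,2],[0,0,0.13]],
    [-1,[-14,2,2],[0,0,0.13]],
  ],
)

```text
time_s: 1.4
tcp_pos: [0.1079, 0.3569, 0.2024]
eef_rot: [0.0, 0.8, 0.601, -0.0]
force: [0.8, 0.9, -0.2]
finger_gap: 1.002
```

Call:
apply_moves(
  targets=[
    [-1,[-2.5,42.5,2],[0,0,0.105]],
    [-1,[-3,42.5,2],[0,0,0.105]],
    [-1,[-3.3,42.5,2],[0,0,0.105]],
    [-1,[-3.8,42.5,2],[0,0,0.105]],
    [-1,[-4,42.5,2],[0,0,0.105]],
  ],
)

```text
time_s: 1.9
tcp_pos: [0.2871, 0.244, 0.1927]
eef_rot: [-0.0, 0.928, 0.373, 0.0]
force: [0.4, 1.5, 0.8]
finger_gap: 0.998
```

```bash
python3 - <<'E'
from plan import *
rows([(.37*np.cos(-.45),.37*np.sin(-.45),.16,-.3)],[10],cyl=True)
s=observe();print(s["q"].round(3))
E
```

```text
now [0.2871 0.244  0.1927] a 0.7648 F [0.4 1.5 0.8] gap 0.998 t 1.9
[[-5.8, 43.1, 3.3], [0, 0, np.float64(0.106)]]
[[-6.2, 42.9, 3.2], [0, 0, np.float64(0.107)]]
[[-6.5, 42.8, 3.3], [0, 0, np.float64(0.106)]]
[[-7.0, 42.6, 3.3], [0, 0, np.float64(0.107)]]
[[-7.3, 42.5, 3.2], [0, 0, np.float64(0.106)]]
[[-7.6, 42.4, 3.3], [0, 0, np.float64(0.107)]]
[[-8.0, 42.2, 3.3], [0, 0, np.float64(0.106)]]
[[-8.4, 42.1, 3.2], [0, 0, np.float64(0.107)]]
[[-8.8, 41.9, 3.3], [0, 0, np.float64(0.106)]]
[[-9.1, 41.7, 3.3], [0, 0, np.float64(0.107)]]
[ 0.673  0.096  2.171 -0.     0.874  1.479]
```

```bash
python3 - <<'E'
from plan import *
t=.62
rows([(.358*np.cos(t),.358*np.sin(t),.11,t),(.358*np.cos(-.45),.358*np.sin(-.45),.11,-.3)],[4,10],cyl=True)
E
```

```text
now [0.2871 0.244  0.1927] a 0.7648 F [0.4 1.5 0.8] gap 0.998 t 1.9
[[-5.3, 7.6, 20.7], [0, 0, np.float64(0.036)]]
[[-5.1, 7.5, 20.6], [0, 0, np.float64(0.036)]]
[[-5.0, 7.5, 20.7], [0, 0, np.float64(0.037)]]
[[-4.9, 7.5, 20.7], [0, 0, np.float64(0.036)]]
[[-2.0, 38.2, -0.0], [0, 0, np.float64(0.092)]]
[[-2.7, 38.2, -0.0], [0, 0, np.float64(0.092)]]
[[-3.1, 38.2, -0.0], [0, 0, np.float64(0.092)]]
[[-3.8, 38.1, -0.0], [0, 0, np.float64(0.092)]]
[[-4.3, 38.0, -0.0], [0, 0, np.float64(0.092)]]
[[-4.9, 38.0, -0.0], [0, 0, np.float64(0.092)]]
[[-5.5, 37.9, -0.0], [0, 0, np.float64(0.092)]]
[[-6.0, 37.8, -0.0], [0, 0, np.float64(0.092)]]
[[-6.6, 37.7, -0.0], [0, 0, np.float64(0.092)]]
[[-7.2, 37.6, -0.0], [0, 0, np.float64(0.092)]]
```

Call:
apply_moves(
  targets=[
    [-1,[-5,7.5,20],[0,0,0.036]],
    [-1,[-5,7.5,20],[0,0,0.036]],
    [-1,[-5,7.5,20],[0,0,0.036]],
    [-1,[-5,7.5,20],[0,0,0.036]],
  ],
)

```text
time_s: 2.3
tcp_pos: [0.2904, 0.2087, 0.112]
eef_rot: [-0.0, 0.952, 0.306, 0.0]
force: [-1.1, -0.4, 0.2]
finger_gap: 0.999
```

Call:
apply_moves(
  targets=[
    [-1,[-2,38,0],[0,0,0.092]],
    [-1,[-2.7,38,0],[0,0,0.092]],
    [-1,[-3,38,0],[0,0,0.092]],
    [-1,[-3.8,38,0],[0,0,0.092]],
    [-1,[-4.3,38,0],[0,0,0.092]],
  ],
)

```text
time_s: 2.8
tcp_pos: [0.357, 0.0312, 0.1127]
eef_rot: [0.0, 0.997, 0.081, 0.0]
force: [1.2, -0.3, -0.2]
finger_gap: 1.0
```

Call:
apply_moves(
  targets=[
    [-1,[-5,38,0],[0,0,0.092]],
    [-1,[-5.5,38,0],[0,0,0.092]],
    [-1,[-6,38,0],[0,0,0.092]],
    [-1,[-6.6,38,0],[0,0,0.092]],
    [-1,[-7.2,38,0],[0,0,0.092]],
  ],
)

```text
time_s: 3.3
tcp_pos: [0.3225, -0.1563, 0.1127]
eef_rot: [0.0, 0.989, -0.149, 0.0]
force: [1.4, 0.6, -0.5]
finger_gap: 1.002
```

```bash
python3 - <<'E'
from plan import *
rows([(.40,-.26,.2,-.1),(.508,-.313,.2,0)],[5,4])
s=observe();print(s["q"].round(3))
from workcell import vision
import cv2
for n in("scene","top"): cv2.imwrite(f"pics/{n}1.png",vision.get_image(n)["pixels"][:,:,::-1])
E
```

```text
now [ 0.3225 -0.1563  0.1127] a -0.299 F [ 1.4  0.6 -0.5] gap 1.002 t 3.3
[[20.9, 15.2, -17.5], [0, 0, np.float64(-0.04)]]
[[20.3, 16.1, -17.4], [0, 0, np.float64(-0.04)]]
[[19.7, 16.9, -17.5], [0, 0, np.float64(-0.039)]]
[[18.9, 17.6, -17.4], [0, 0, np.float64(-0.04)]]
[[18.3, 18.4, -17.5], [0, 0, np.float64(-0.04)]]
[[28.2, 10.5, 0.0], [0, 0, np.float64(-0.025)]]
[[27.9, 11.2, 0.0], [0, 0, np.float64(-0.025)]]
[[27.6, 11.8, 0.0], [0, 0, np.float64(-0.025)]]
[[27.3, 12.6, 0.0], [0, 0, np.float64(-0.025)]]
[-0.485  0.24   2.269  0.     0.632  1.385]
```

View pics/scene1.png

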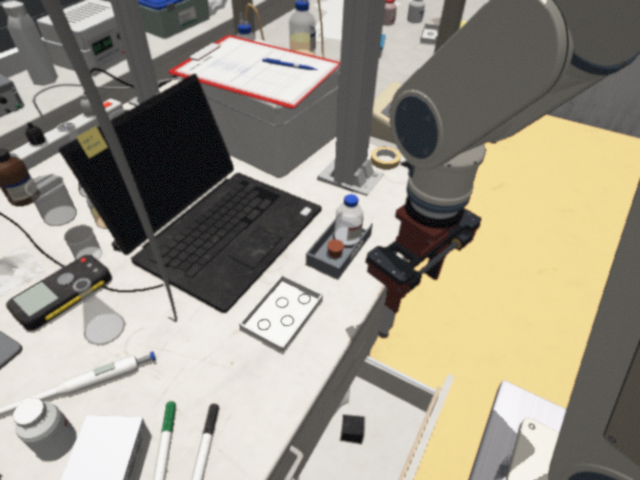

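The picture shows the arm clear of the cord, with the bottle (350,215), stopper (335,247) and tray undisturbed. Next I go above the bottle.

Call:
apply_moves(
  targets=[
    [-1,[21,15,-18],[0,0,-0.04]],
    [-1,[20,16,-18],[0,0,-0.04]],
    [-1,[20,17,-18],[0,0,-0.04]],
    [-1,[19,17.5,-18],[0,0,-0.04]],
    [-1,[18,18.5,-18],[0,0,-0.04]],
  ],
)

```text
time_s: 3.9
tcp_pos: [0.4013, -0.2577, 0.2034]
eef_rot: [-0.0, 0.999, -0.046, -0.0]
force: [0.0, -0.5, 0.6]
finger_gap: 1.001
```

Call:
apply_moves(
  targets=[
    [-1,[28,10.5,0],[0,0,-0.025]],
    [-1,[28,11,0],[0,0,-0.025]],
    [-1,[27.5,12,0],[0,0,-0.025]],
    [-1,[27,12.5,0],[0,0,-0.025]],
    [-1,[0,0,0],[0,0,0]],
  ],
)

```text
time_s: 4.4
tcp_pos: [0.5115, -0.3104, 0.2024]
eef_rot: [0.0, 1.0, 0.004, 0.001]
force: [-0.1, -0.1, -0.2]
finger_gap: 1.0
```

```bash
python3 - <<'E'
from plan import *
rows([(.508,-.3135,.14,0),(.508,-.3135,.04,0)],[3,5])
from workcell import vision
import cv2
for n in("scene","top"): cv2.imwrite(f"pics/{n}2.png",vision.get_image(n)["pixels"][:,:,::-1])
E
```

```text
now [ 0.5115 -0.3104  0.2024] a 0.0073 F [-0.1 -0.1 -0.2] gap 1.0 t 4.4
[[-1.2, 1.0, 20.8], [0, 0, np.float64(0.002)]]
[[-1.2, 1.0, 20.8], [0, 0, np.float64(0.003)]]
[[-1.2, 1.0, 20.8], [0, 0, np.float64(0.002)]]
[[0.0, 0.0, 20.0], [0, 0, np.float64(0.0)]]
[[0.0, 0.0, 20.0], [0, 0, np.float64(0.0)]]
[[0.0, 0.0, 20.0], [0, 0, np.float64(0.0)]]
[[0.0, 0.0, 20.0], [0, 0, np.float64(0.0)]]
[[0.0, 0.0, 20.0], [0, 0, np.float64(0.0)]]
```

View pics/scene2.png

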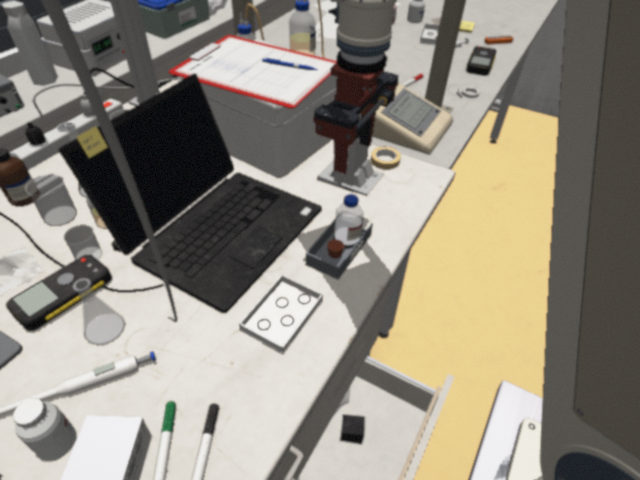

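View pics/top2.png

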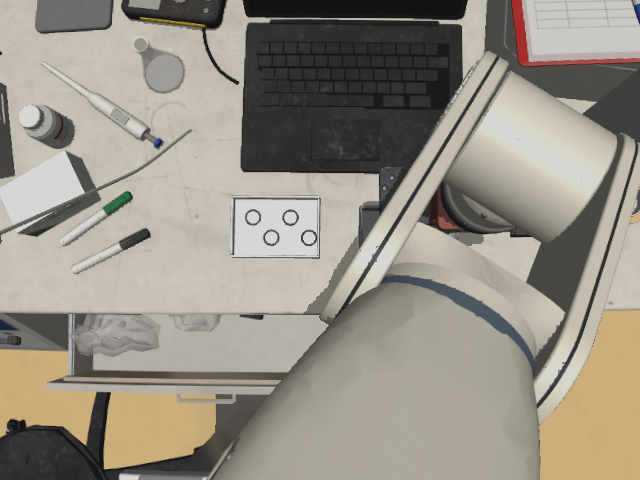

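Scene: the gripper is above the bottle and its cap at (351,200) lies below the fingers. In the top view the arm hides the organiser, and the tray is unchanged. I descend now.

Call:
apply_moves(
  targets=[
    [-1,[-1.2,1,21],[0,0,0.002]],
    [-1,[-1.2,1,21],[0,0,0.003]],
    [-1,[-1.2,1,21],[0,0,0.002]],
    [-1,[0,0,15],[0,0,0]],
    [-1,[0,0,0],[0,0,0]],
  ],
)

```text
time_s: 5.0
tcp_pos: [0.5028, -0.3116, 0.1227]
eef_rot: [-0.001, 1.0, -0.001, -0.002]
force: [-0.4, 0.7, -0.3]
finger_gap: 1.003
```

```bash
python3 - <<'E'
from plan import *
rows([(.508,-.3135,.04,0)],[6])
from workcell import vision
import cv2
im=vision.get_image("scene")["pixels"][:,:,::-1]
cv2.imwrite("pics/s3.png",cv2.resize(im[60:290,250:450],None,fx=2.6,fy=2.6,interpolation=cv2.INTER_CUBIC))
E
```

```text
now [ 0.5028 -0.3116  0.1227] a -0.002 F [-0.4  0.7 -0.3] gap 1.003 t 5.0
[[0.9, 0.3, 13.8], [0, 0, np.float64(-0.0)]]
[[0.8, 0.3, 13.8], [0, 0, np.float64(-0.001)]]
[[0.9, 0.3, 13.8], [0, 0, np.float64(0.0)]]
[[0.9, 0.4, 13.7], [0, 0, np.float64(-0.0)]]
[[0.8, 0.3, 13.8], [0, 0, np.float64(-0.001)]]
[[0.9, 0.3, 13.8], [0, 0, np.float64(0.0)]]
```

View pics/s3.png

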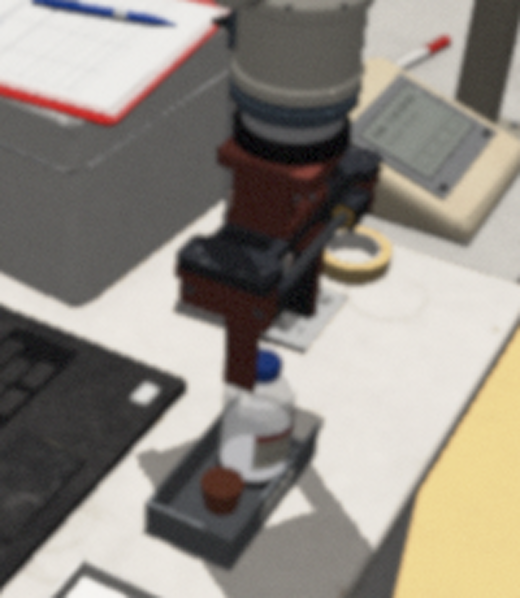

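The left finger (z≈0.12) is now beside the cap, and the fingers straddle the bottle. The measured x moved 5 mm away from the plan, so I settle and re-read before going lower.

Call:
apply_moves(
  targets=[
    [-1,[0,0,0],[0,0,0]],
    [-1,[0,0,0],[0,0,0]],
  ],
)

```text
time_s: 5.25
tcp_pos: [0.5053, -0.3134, 0.1258]
eef_rot: [0.001, 1.0, -0.001, 0.001]
force: [-0.4, 0.9, 0.6]
finger_gap: 1.003
```

```bash
python3 - <<'E'
from plan import *
rows([(.508,-.3135,.04,0)],[1])
E
```

```text
now [ 0.5053 -0.3134  0.1258] a -0.0021 F [-0.4  0.9  0.6] gap 1.003 t 5.25
[[2.7, 0.1, 85.8], [0, 0, np.float64(-0.002)]]
```

Call:
apply_moves(
  targets=[
    [-1,[1,0,17],[0,0,0]],
    [-1,[1,0,17],[0,0,0]],
    [-1,[0.7,0,17],[0,0,0]],
    [-1,[0,0,17],[0,0,0]],
    [-1,[0,0,16],[0,0,0]],
  ],
)

```text
time_s: 5.75
tcp_pos: [0.508, -0.3135, 0.0408]
eef_rot: [0.0, 1.0, -0.001, 0.001]
force: [-0.2, -0.4, 0.1]
finger_gap: 0.998
```

Call:
apply_moves(
  targets=[
    [-1,[0,0,0],[0,0,0]],
    [-1,[0,0,0],[0,0,0]],
    [-1,[0,0,0],[0,0,0]],
  ],
)

```text
time_s: 6.05
tcp_pos: [0.508, -0.3135, 0.0416]
eef_rot: [0.0, 1.0, -0.001, 0.001]
force: [0.2, 1.0, 1.1]
finger_gap: 1.002
```

```bash
python3 - <<'E'
from plan import *
rows([(.508,-.3135,.04,0)],[1])
from workcell import vision
import cv2
im=vision.get_image("scene")["pixels"][:,:,::-1]
cv2.imwrite("pics/s4.png",cv2.resize(im[60:290,250:450],None,fx=2.6,fy=2.6,interpolation=cv2.INTER_CUBIC))
E
```

```text
now [ 0.508  -0.3135  0.0416] a -0.0022 F [0.2 1.  1.1] gap 1.002 t 6.05
[[0.0, -0.0, 1.6], [0, 0, np.float64(-0.002)]]
```

View pics/s4.png

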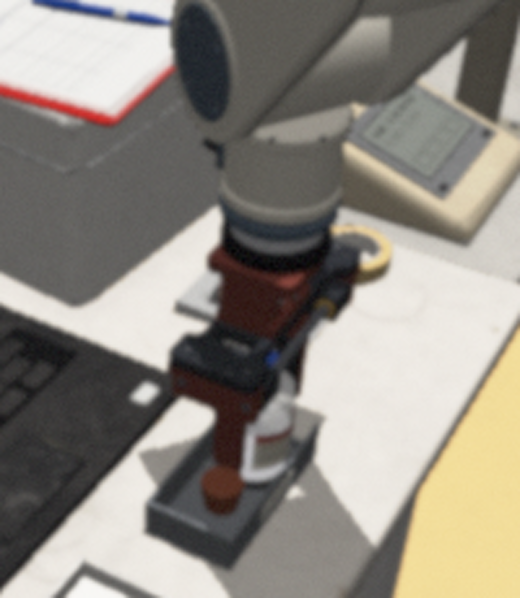

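The fingers are down on either side of the bottle body, clear of the stopper top. I close gently at 10 N.

Call:
apply_moves(
  targets=[
    [1,[0,0,0],[0,0,0]],
    [1,[0,0,0],[0,0,0]],
    [1,[0,0,0],[0,0,0]],
    [1,[0,0,0],[0,0,0]],
    [1,[0,0,0],[0,0,0]],
  ],
  force=12,
)

```text
time_s: 6.6
tcp_pos: [0.5074, -0.3131, 0.0408]
eef_rot: [0.0, 1.0, -0.001, 0.0]
force: [-0.8, 0.6, 1.9]
finger_gap: 0.627
```

Call:
apply_moves(
  targets=[
    [1,[0,0,0],[0,0,0]],
    [1,[0,0,0],[0,0,0]],
    [1,[0,0,0],[0,0,0]],
  ],
)

```text
time_s: 6.9
tcp_pos: [0.5074, -0.3131, 0.0408]
eef_rot: [0.0, 1.0, -0.001, 0.0]
force: [-0.2, 1.0, 2.3]
finger_gap: 0.624
```

Call:
apply_moves(
  targets=[
    [1,[0,0,-6],[0,0,0]],
    [1,[0,0,-14],[0,0,0]],
    [1,[0,0,-15],[0,0,0]],
    [1,[0,0,-15],[0,0,0]],
    [1,[0,0,-10],[0,0,0]],
  ],
  force=18,
)

```text
time_s: 7.4
tcp_pos: [0.5081, -0.3136, 0.103]
eef_rot: [0.001, 1.0, -0.001, 0.001]
force: [0.0, 0.1, -1.9]
finger_gap: 0.623
```

```bash
python3 - <<'E'
from plan import *
rows([(.455,-.402,.1,0),(.455,-.402,.042,0)],[6,4])
from workcell import vision
import cv2
im=vision.get_image("scene")["pixels"][:,:,::-1]
cv2.imwrite("pics/s5.png",cv2.resize(im[60:290,250:450],None,fx=2.6,fy=2.6,interpolation=cv2.INTER_CUBIC))
E
```

```text
now [ 0.5081 -0.3136  0.103 ] a -0.0022 F [ 0.   0.1 -1.9] gap 0.623 t 7.4
[[-8.8, 14.8, 0.5], [0, 0, np.float64(-0.0)]]
[[-8.8, 14.7, 0.5], [0, 0, np.float64(-0.001)]]
[[-8.9, 14.8, 0.5], [0, 0, np.float64(-0.0)]]
[[-8.8, 14.7, 0.5], [0, 0, np.float64(-0.0)]]
[[-8.8, 14.7, 0.5], [0, 0, np.float64(-0.001)]]
[[-8.9, 14.8, 0.5], [0, 0, np.float64(-0.0)]]
[[0.0, -0.0, 14.5], [0, 0, np.float64(-0.0)]]
[[0.0, -0.0, 14.5], [0, 0, np.float64(-0.0)]]
[[0.0, -0.0, 14.5], [0, 0, np.float64(-0.0)]]
[[0.0, -0.0, 14.5], [0, 0, np.float64(-0.0)]]
```

View pics/s5.png

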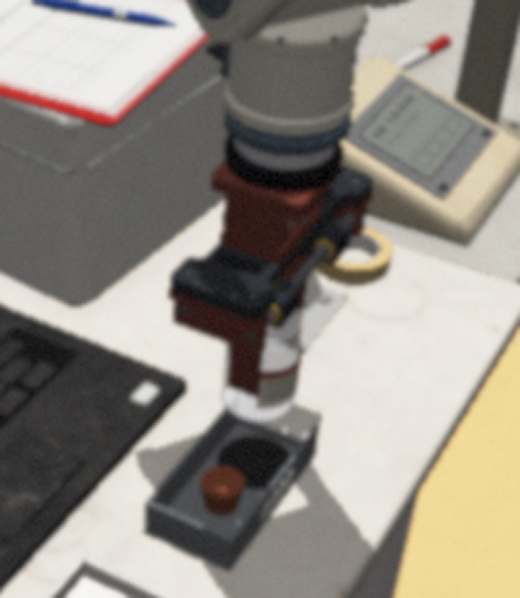

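The bottle is lifted upright, the dark pad is visible, and the stopper is in place. I carry it aside.

Call:
apply_moves(
  targets=[
    [1,[-5,8,0],[0,0,0]],
    [1,[-10,16,0],[0,0,0]],
    [1,[-12,20,0],[0,0,0]],
    [1,[-12,20,0],[0,0,0]],
    [1,[-10,16,0],[0,0,0]],
  ],
)

```text
time_s: 7.95
tcp_pos: [0.4568, -0.3941, 0.1]
eef_rot: [-0.0, 1.0, -0.001, -0.001]
force: [0.4, 0.3, -1.1]
finger_gap: 0.623
```

Call:
apply_moves(
  targets=[
    [1,[-4,8,5],[0,0,0]],
    [1,[0,0,15],[0,0,0]],
    [1,[0,0,20],[0,0,0]],
    [1,[0,0,12],[0,0,0]],
    [1,[0,0,3],[0,0,0]],
  ],
)

```text
time_s: 8.45
tcp_pos: [0.4533, -0.3993, 0.0432]
eef_rot: [-0.001, 1.0, -0.001, -0.002]
force: [-0.4, -0.3, -1.3]
finger_gap: 0.623
```

Call:
apply_moves(
  targets=[
    [1,[0,0,3],[0,0,0]],
    [1,[0,0,3],[0,0,0]],
    [1,[0,0,2],[0,0,0]],
    [1,[0,0,1],[0,0,0]],
    [1,[0,0,0],[0,0,0]],
  ],
)

```text
time_s: 8.95
tcp_pos: [0.4543, -0.4011, 0.0369]
eef_rot: [0.0, 1.0, -0.001, 0.0]
force: [-0.1, -0.4, -1.5]
finger_gap: 0.618
```

```bash
python3 - <<'E'
from plan import *
rows([(.455,-.402,.037,0)],[1])
E
```

```text
now [ 0.4543 -0.4011  0.0369] a -0.0022 F [-0.1 -0.4 -1.5] gap 0.618 t 8.95
[[0.7, 0.9, -0.1], [0, 0, np.float64(-0.002)]]
```

Call:
apply_moves(
  targets=[
    [1,[0,0,0.7],[0,0,0]],
    [1,[0,0,0],[0,0,0]],
    [1,[0,0,0],[0,0,0]],
  ],
)

```text
time_s: 9.25
tcp_pos: [0.4544, -0.4012, 0.0367]
eef_rot: [0.0, 1.0, -0.001, 0.0]
force: [-1.0, 2.0, 6.5]
finger_gap: 0.625
```

Call:
apply_moves(
  targets=[
    [1,[0,0,0.7],[0,0,0]],
    [1,[0,0,0],[0,0,0]],
    [1,[0,0,0],[0,0,0]],
  ],
)

```text
time_s: 9.55
tcp_pos: [0.4545, -0.4012, 0.0367]
eef_rot: [0.0, 1.0, -0.001, 0.0]
force: [-3.1, 3.2, 11.4]
finger_gap: 0.624
```

The bottle is on the table, with the load at 11 N. I relieve it slightly and release.

Call:
apply_moves(
  targets=[
    [1,[0,0,-1.2],[0,0,0]],
    [-0.4,[0,0,0],[0,0,0]],
    [-0.7,[0,0,0],[0,0,0]],
    [-1,[0,0,0],[0,0,0]],
    [-1,[0,0,0],[0,0,0]],
  ],
)

```text
time_s: 10.05
tcp_pos: [0.4541, -0.401, 0.0363]
eef_rot: [-0.0, 1.0, -0.001, -0.0]
force: [-0.3, 0.9, -0.8]
finger_gap: 0.934
```

Call:
apply_moves(
  targets=[
    [-1,[0,0,0],[0,0,0]],
    [-1,[0,0,-10],[0,0,0]],
    [-1,[0,0,-25],[0,0,0]],
    [-1,[0,0,-30],[0,0,0]],
    [-1,[0,0,-30],[0,0,0]],
  ],
)

```text
time_s: 10.55
tcp_pos: [0.454, -0.4009, 0.1329]
eef_rot: [-0.0, 1.0, -0.001, -0.0]
force: [0.3, -0.9, 0.8]
finger_gap: 1.001
```

```bash
python3 - <<'E'
from plan import *
rows([(.508,-.2585,.14,0)],[6])
from workcell import vision
import cv2
im=vision.get_image("scene")["pixels"][:,:,::-1]
cv2.imwrite("pics/s6.png",cv2.resize(im[60:290,250:450],None,fx=2.6,fy=2.6,interpolation=cv2.INTER_CUBIC))
E
```

```text
now [ 0.454  -0.4009  0.1329] a -0.0022 F [ 0.3 -0.9  0.8] gap 1.001 t 10.55
[[8.9, -23.8, -1.2], [0, 0, np.float64(-0.0)]]
[[9.0, -23.7, -1.2], [0, 0, np.float64(-0.001)]]
[[8.9, -23.7, -1.1], [0, 0, np.float64(-0.0)]]
[[9.0, -23.8, -1.2], [0, 0, np.float64(-0.0)]]
[[9.0, -23.7, -1.2], [0, 0, np.float64(-0.001)]]
[[9.0, -23.8, -1.2], [0, 0, np.float64(-0.0)]]
```

View pics/s6.png

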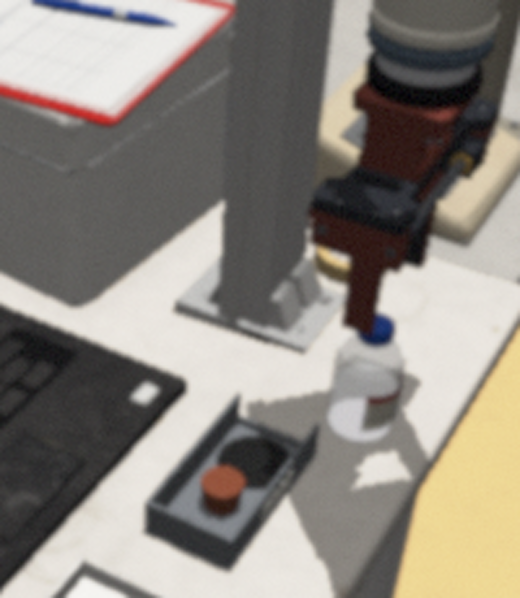

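The bottle stands upright on the bare worktop, with the stopper and pad in place at (222,488) and (252,460) in the crop. Next I go above the stopper with the fingers part open, about 54 mm.

Call:
apply_moves(
  targets=[
    [-1,[0,0,-20],[0,0,0]],
    [-0.23,[9,-24,0],[0,0,0]],
    [-0.23,[9,-24,0],[0,0,0]],
    [-0.23,[9,-24,0],[0,0,0]],
    [-0.23,[9,-24,0],[0,0,0]],
  ],
)

```text
time_s: 11.1
tcp_pos: [0.4907, -0.3043, 0.1522]
eef_rot: [0.0, 1.0, -0.001, 0.0]
force: [-0.2, -0.4, 0.4]
finger_gap: 0.676
```

Call:
apply_moves(
  targets=[
    [-0.23,[9,-24,0],[0,0,0]],
    [-0.23,[9,-22,0],[0,0,0]],
    [-0.23,[0,0,20],[0,0,0]],
    [-0.23,[0,0,30],[0,0,0]],
    [-0.23,[0,0,20],[0,0,0]],
  ],
)

```text
time_s: 11.6
tcp_pos: [0.5084, -0.2586, 0.0808]
eef_rot: [0.0, 1.0, -0.001, -0.0]
force: [-0.7, 0.3, -0.8]
finger_gap: 0.614
```

Call:
apply_moves(
  targets=[
    [-0.23,[0,0,10],[0,0,0]],
    [-0.23,[0,0,0],[0,0,0]],
    [-0.23,[0,0,0],[0,0,0]],
  ],
)

```text
time_s: 11.9
tcp_pos: [0.509, -0.2595, 0.0722]
eef_rot: [0.0, 1.0, -0.001, 0.0]
force: [0.1, -0.5, 0.3]
finger_gap: 0.613
```

```bash
python3 - <<'E'
from plan import *
from h import *
rows([(.5085,-.2587,.05,0),(.5085,-.2587,.007,0)],[2,4])
from workcell import vision
im=vision.get_image("scene")
cv2.imwrite("pics/s7.png",cv2.resize(im["pixels"][150:290,270:410,::-1],None,fx=4,fy=4,interpolation=cv2.INTER_CUBIC))
t=vision.get_image("top");cv2.imwrite("pics/t7.png",t["pixels"][:,:,::-1])
c=blob(im,"red",(320,230,350,260));print(c.min(0),c.max(0))
print("proj stopper top rim/center",proj(im,[[.5085,-.2587,.03],[.5085,-.2587,.004]]))
E
```

```text
now [ 0.509  -0.2595  0.0722] a -0.0023 F [ 0.1 -0.5  0.3] gap 0.613 t 11.9
[[-0.2, -0.4, 11.1], [0, 0, np.float64(-0.001)]]
[[-0.3, -0.4, 11.1], [0, 0, np.float64(-0.001)]]
[[0.0, 0.0, 10.8], [0, 0, np.float64(-0.0)]]
[[0.0, 0.0, 10.7], [0, 0, np.float64(-0.0)]]
[[0.0, 0.0, 10.8], [0, 0, np.float64(-0.0)]]
[[0.0, 0.0, 10.7], [0, 0, np.float64(-0.0)]]
[328 238] [344 257]
proj stopper top rim/center [[334.72304056 244.90318627]
 [334.11531036 254.04918851]]
```

View pics/s7.png

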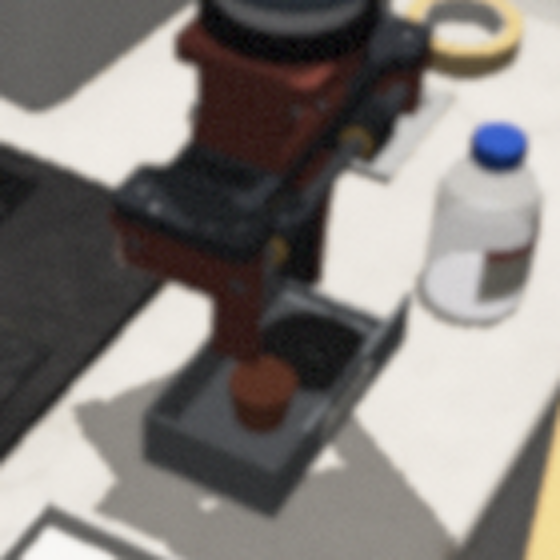

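View pics/t7.png

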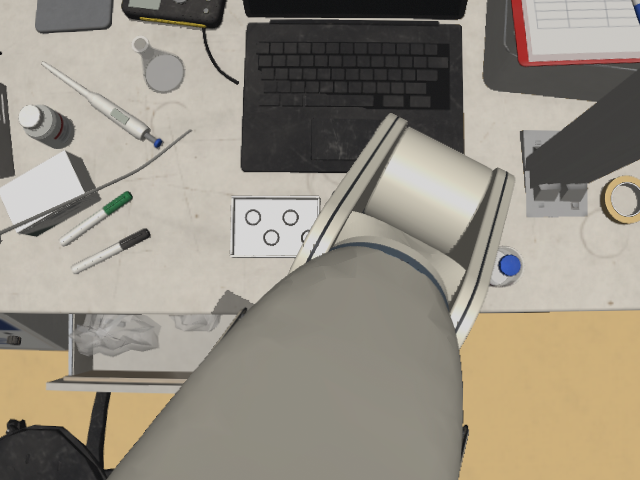

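Scene: the stopper top is at (336,244.5), against a projected (334.7,244.9), so they agree within 2 mm. The fingers are centred above it. Top: the bottle cap is at (510,265), standing clear. I descend.

Call:
apply_moves(
  targets=[
    [-0.23,[-0.4,-0.7,12],[0,0,0]],
    [-0.23,[0,0,14],[0,0,0]],
    [-0.23,[0,0,14],[0,0,0]],
    [-0.23,[0,0,14],[0,0,0]],
    [-0.23,[0,0,8],[0,0,0]],
  ],
)

```text
time_s: 12.5
tcp_pos: [0.5071, -0.2579, 0.0074]
eef_rot: [-0.001, 1.0, -0.001, -0.001]
force: [0.4, -0.4, 1.0]
finger_gap: 0.618
```

Call:
apply_moves(
  targets=[
    [-0.23,[0,0,2],[0,0,0]],
    [-0.23,[0,0,0],[0,0,0]],
  ],
)

```text
time_s: 12.7
tcp_pos: [0.5078, -0.2583, 0.0069]
eef_rot: [-0.0, 1.0, -0.001, -0.0]
force: [-1.7, 0.6, -0.2]
finger_gap: 0.615
```

Call:
apply_moves(
  targets=[
    [0,[0,0,0],[0,0,0]],
    [1,[0,0,0],[0,0,0]],
    [1,[0,0,0],[0,0,0]],
    [1,[0,0,0],[0,0,0]],
    [1,[0,0,0],[0,0,0]],
  ],
  force=10,
)

```text
time_s: 13.2
tcp_pos: [0.5084, -0.2586, 0.008]
eef_rot: [0.0, 1.0, -0.001, 0.0]
force: [-0.3, 0.1, 3.1]
finger_gap: 0.376
```

Call:
apply_moves(
  targets=[
    [1,[0,0,0],[0,0,0]],
    [1,[0,0,-8],[0,0,0]],
    [1,[0,0,-20],[0,0,0]],
    [1,[0,0,-25],[0,0,0]],
    [1,[0,0,-15],[0,0,0]],
  ],
)

```text
time_s: 13.7
tcp_pos: [0.5085, -0.2587, 0.0772]
eef_rot: [0.0, 1.0, -0.001, 0.001]
force: [0.3, 0.2, -0.3]
finger_gap: 0.377
```

```bash
python3 - <<'E'
from plan import *
from h import *
rows([(.517,-.10,.085,-.02)],[6])
from workcell import vision
im=vision.get_image("scene")
cv2.imwrite("pics/s8.png",cv2.resize(im["pixels"][150:350,230:430,::-1],None,fx=3,fy=3,interpolation=cv2.INTER_CUBIC))
E
```

```text
now [ 0.5085 -0.2587  0.0772] a -0.0022 F [ 0.3  0.2 -0.3] gap 0.377 t 13.7
[[1.4, -26.4, -1.3], [0, 0, np.float64(0.003)]]
[[1.2, -26.5, -1.3], [0, 0, np.float64(0.003)]]
[[1.2, -26.5, -1.3], [0, 0, np.float64(0.003)]]
[[1.1, -26.4, -1.3], [0, 0, np.float64(0.003)]]
[[1.1, -26.5, -1.3], [0, 0, np.float64(0.003)]]
[[0.9, -26.4, -1.3], [0, 0, np.float64(0.003)]]
```

View pics/s8.png

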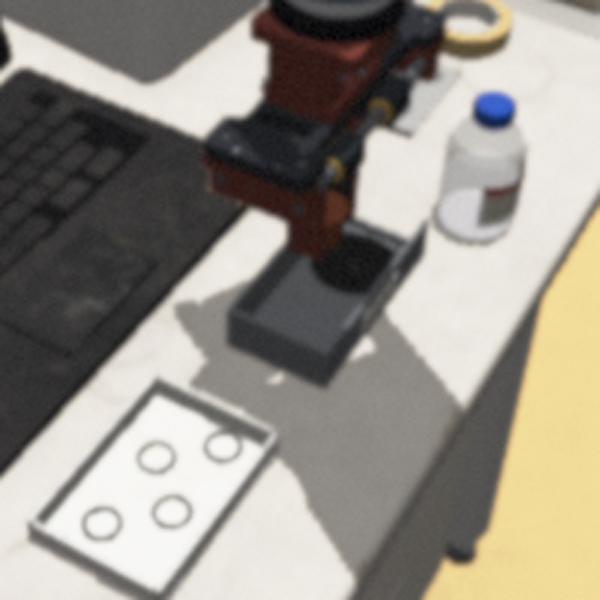

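The stopper is held (33 mm gap ≈ its 34 mm) and the lane is empty apart from the pad. I carry it to the tray.

Call:
apply_moves(
  targets=[
    [1,[1,-15,0],[0,0,0.003]],
    [1,[1,-28,0],[0,0,0.003]],
    [1,[1,-30,0],[0,0,0.003]],
    [1,[1,-30,0],[0,0,0.003]],
    [1,[1,-30,0],[0,0,0.003]],
  ],
)

```text
time_s: 14.25
tcp_pos: [0.513, -0.1232, 0.0742]
eef_rot: [-0.0, 1.0, -0.009, -0.001]
force: [-0.0, -0.3, -0.4]
finger_gap: 0.376
```

Call:
apply_moves(
  targets=[
    [1,[1,-22,0],[0,0,0.003]],
    [1,[1,-8,10],[0,0,0]],
    [1,[0,0,20],[0,0,0]],
    [1,[0,0,15],[0,0,0]],
    [1,[0,0,0],[0,0,0]],
  ],
)

```text
time_s: 14.75
tcp_pos: [0.5146, -0.0952, 0.0277]
eef_rot: [-0.0, 1.0, -0.01, -0.003]
force: [-0.2, -0.6, -0.7]
finger_gap: 0.376
```

```bash
python3 - <<'E'
from plan import *
from h import *
rows([(.517,-.095,.0075,-.02)],[1])
from workcell import vision
im=vision.get_image("scene")
cv2.imwrite("pics/s9.png",cv2.resize(im["pixels"][150:350,230:430,::-1],None,fx=3,fy=3,interpolation=cv2.INTER_CUBIC))
E
```

```text
now [ 0.5146 -0.0952  0.0277] a -0.0205 F [-0.2 -0.6 -0.7] gap 0.376 t 14.75
[[2.4, -0.3, 20.2], [0, 0, np.float64(-0.0)]]
```

View pics/s9.png

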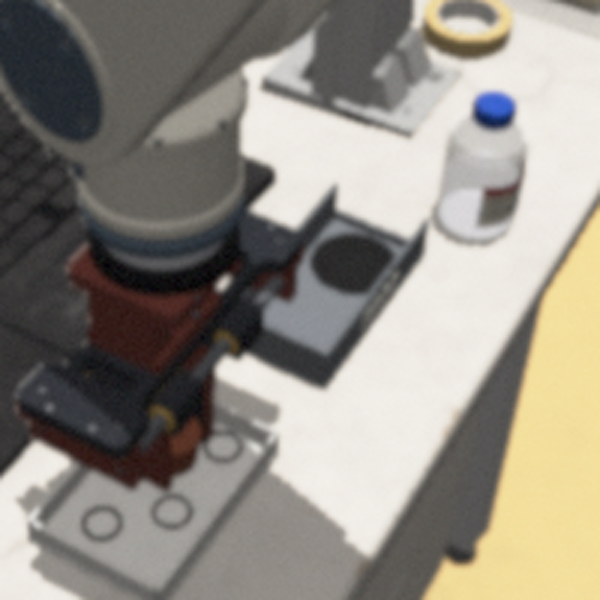

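The stopper hangs over the middle of the tray and the fingers are within its walls. I lower it.

Call:
apply_moves(
  targets=[
    [1,[1,0,8],[0,0,0]],
    [1,[0,0,6],[0,0,0]],
    [1,[0,0,3],[0,0,0]],
    [1,[0,0,1.5],[0,0,0]],
    [1,[0,0,0],[0,0,0]],
  ],
)

```text
time_s: 15.3
tcp_pos: [0.5178, -0.0956, 0.0119]
eef_rot: [0.0, 1.0, -0.01, -0.0]
force: [-0.3, -0.4, 0.5]
finger_gap: 0.376
```

Call:
apply_moves(
  targets=[
    [1,[0,0,0],[0,0,0]],
    [1,[0,0,0],[0,0,0]],
  ],
)

```text
time_s: 15.5
tcp_pos: [0.518, -0.0956, 0.0122]
eef_rot: [0.0, 1.0, -0.01, 0.0]
force: [-0.1, -0.8, 0.6]
finger_gap: 0.376
```

Call:
apply_moves(
  targets=[
    [1,[0,0,3],[0,0,0]],
    [1,[0,0,1],[0,0,0]],
    [1,[0,0,0],[0,0,0]],
    [1,[0,0,0],[0,0,0]],
  ],
)

```text
time_s: 15.9
tcp_pos: [0.5178, -0.0955, 0.0079]
eef_rot: [-0.0, 1.0, -0.01, -0.0]
force: [-0.4, 0.1, 0.2]
finger_gap: 0.381
```

Call:
apply_moves(
  targets=[
    [1,[0,0,0.8],[0,0,0]],
    [1,[0,0,0],[0,0,0]],
    [1,[0,0,0],[0,0,0]],
  ],
)

```text
time_s: 16.2
tcp_pos: [0.5178, -0.0955, 0.0072]
eef_rot: [-0.0, 1.0, -0.01, -0.0]
force: [-0.1, -0.4, -0.1]
finger_gap: 0.38
```

Call:
apply_moves(
  targets=[
    [1,[0,0,0.7],[0,0,0]],
    [1,[0,0,0],[0,0,0]],
    [1,[0,0,0],[0,0,0]],
  ],
)

```text
time_s: 16.5
tcp_pos: [0.5179, -0.0956, 0.007]
eef_rot: [0.0, 1.0, -0.01, 0.0]
force: [-2.7, -0.1, 5.2]
finger_gap: 0.382
```

Contact with the tray floor (5 N). I release to about 50 mm.

Call:
apply_moves(
  targets=[
    [0.1,[0,0,-0.5],[0,0,0]],
    [-0.1,[0,0,0],[0,0,0]],
    [-0.14,[0,0,0],[0,0,0]],
    [-0.14,[0,0,0],[0,0,0]],
    [-0.14,[0,0,0],[0,0,0]],
  ],
)

```text
time_s: 17.0
tcp_pos: [0.5178, -0.0955, 0.0069]
eef_rot: [-0.0, 1.0, -0.01, -0.0]
force: [0.3, 0.5, 0.4]
finger_gap: 0.572
```

Call:
apply_moves(
  targets=[
    [-0.14,[0,0,-8],[0,0,0]],
    [-0.14,[0,0,-20],[0,0,0]],
    [-0.14,[0,0,-30],[0,0,0]],
    [-0.14,[0,0,-30],[0,0,0]],
    [-1,[0,0,-30],[0,0,0]],
  ],
)

```text
time_s: 17.5
tcp_pos: [0.5176, -0.0955, 0.1266]
eef_rot: [-0.0, 1.0, -0.01, -0.0]
force: [0.8, -0.1, -0.1]
finger_gap: 0.627
```

```bash
python3 - <<'E'
from plan import *
from h import *
rows([(.48,-.25,.16,0),(.4543,-.4011,.16,0)],[5,5])
from workcell import vision
im=vision.get_image("scene")
cv2.imwrite("pics/s10.png",cv2.resize(im["pixels"][150:350,230:430,::-1],None,fx=3,fy=3,interpolation=cv2.INTER_CUBIC))
E
```

```text
now [ 0.5176 -0.0955  0.1266] a -0.0202 F [ 0.8 -0.1 -0.1] gap 0.627 t 17.5
[[-6.9, 31.0, -6.7], [0, 0, np.float64(-0.004)]]
[[-7.0, 31.1, -6.7], [0, 0, np.float64(-0.004)]]
[[-7.2, 31.0, -6.7], [0, 0, np.float64(-0.004)]]
[[-7.2, 30.9, -6.6], [0, 0, np.float64(-0.004)]]
[[-7.4, 31.0, -6.7], [0, 0, np.float64(-0.004)]]
[[-5.1, 30.2, -0.0], [0, 0, np.float64(-0.0)]]
[[-5.2, 30.2, -0.0], [0, 0, np.float64(-0.0)]]
[[-5.1, 30.2, -0.0], [0, 0, np.float64(-0.0)]]
[[-5.1, 30.2, -0.0], [0, 0, np.float64(-0.0)]]
[[-5.2, 30.3, -0.0], [0, 0, np.float64(-0.0)]]
```

View pics/s10.png

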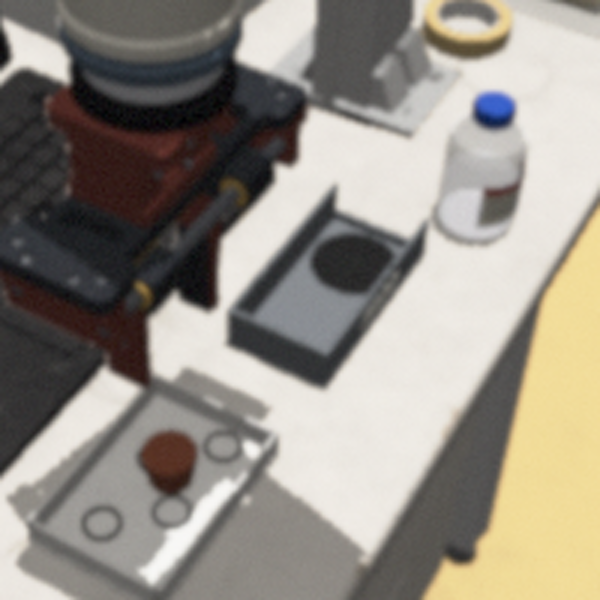

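The stopper stands upright in the tray, released, and the tray has not moved. I go back to the bottle.

Call:
apply_moves(
  targets=[
    [-1,[-7,31,-8],[0,0,-0.004]],
    [-1,[-7,31,-8],[0,0,-0.004]],
    [-1,[-7,31,-8],[0,0,-0.004]],
    [-1,[-7,31,-8],[0,0,-0.004]],
    [-1,[-7,31,-4],[0,0,-0.004]],
  ],
)

```text
time_s: 18.05
tcp_pos: [0.4808, -0.2514, 0.1621]
eef_rot: [0.0, 1.0, 0.0, 0.001]
force: [0.2, -0.5, -0.0]
finger_gap: 1.003
```

Call:
apply_moves(
  targets=[
    [-1,[-5,30,0],[0,0,0]],
    [-1,[-5,30,0],[0,0,0]],
    [-1,[-5,30,0],[0,0,0]],
    [-1,[-5,30,0],[0,0,0]],
    [-1,[-5,30,0],[0,0,0]],
  ],
)

```text
time_s: 18.55
tcp_pos: [0.4554, -0.4013, 0.1614]
eef_rot: [0.0, 1.0, -0.0, 0.0]
force: [-0.4, 1.0, -0.1]
finger_gap: 0.999
```

Call:
apply_moves(
  targets=[
    [-1,[0,0,0],[0,0,0]],
    [-1,[0,0,0],[0,0,0]],
    [-1,[0,0,0],[0,0,0]],
  ],
)

```text
time_s: 18.85
tcp_pos: [0.4558, -0.3991, 0.161]
eef_rot: [-0.0, 1.0, 0.0, -0.0]
force: [-0.0, -0.5, -0.6]
finger_gap: 1.002
```

```bash
python3 - <<'E'
from plan import *
from h import *
rows([(.4543,-.4011,.039,-.0022)],[6])
from workcell import vision
im=vision.get_image("scene")
cv2.imwrite("pics/s11.png",cv2.resize(im["pixels"][60:290,250:450,::-1],None,fx=2.6,fy=2.6,interpolation=cv2.INTER_CUBIC))
E
```

```text
now [ 0.4558 -0.3991  0.161 ] a 0.0002 F [-0.  -0.5 -0.6] gap 1.002 t 18.85
[[-0.2, 0.3, 20.3], [0, 0, np.float64(0.0)]]
[[-0.3, 0.4, 20.4], [0, 0, np.float64(0.001)]]
[[-0.2, 0.3, 20.3], [0, 0, np.float64(0.0)]]
[[-0.3, 0.3, 20.3], [0, 0, np.float64(0.001)]]
[[-0.2, 0.4, 20.3], [0, 0, np.float64(-0.0)]]
[[-0.3, 0.3, 20.4], [0, 0, np.float64(0.0)]]
```

View pics/s11.png

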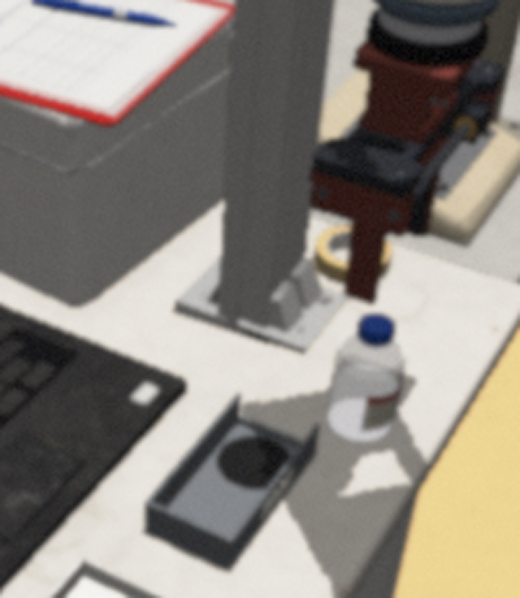

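Call:
apply_moves(
  targets=[
    [-1,[-0.5,1,20],[0,0,0.001]],
    [-1,[-0.5,1,26],[0,0,0.001]],
    [-1,[-0.5,0,30],[0,0,0]],
    [-1,[0,0,30],[0,0,0]],
    [-1,[0,0,16],[0,0,0]],
  ],
)

```text
time_s: 19.4
tcp_pos: [0.4537, -0.4002, 0.0369]
eef_rot: [-0.001, 1.0, -0.0, -0.001]
force: [-0.5, 0.1, 0.1]
finger_gap: 0.999
```

Call:
apply_moves(
  targets=[
    [-1,[0,0,0],[0,0,0]],
    [-1,[0,0,0],[0,0,0]],
  ],
)

```text
time_s: 19.6
tcp_pos: [0.4549, -0.402, 0.0396]
eef_rot: [0.0, 1.0, -0.001, 0.0]
force: [0.1, 0.7, 0.1]
finger_gap: 1.0
```

Call:
apply_moves(
  targets=[
    [1,[0,0,0],[0,0,0]],
    [1,[0,0,0],[0,0,0]],
    [1,[0,0,0],[0,0,0]],
    [1,[0,0,0],[0,0,0]],
    [1,[0,0,0],[0,0,0]],
  ],
  force=12,
)

```text
time_s: 20.1
tcp_pos: [0.4546, -0.4023, 0.0394]
eef_rot: [0.0, 1.0, -0.001, 0.0]
force: [-0.1, 1.5, 3.8]
finger_gap: 0.627
```

Call:
apply_moves(
  targets=[
    [1,[0,0,0],[0,0,0]],
    [1,[0,0,0],[0,0,0]],
    [1,[0,0,0],[0,0,0]],
  ],
  force=18,
)

```text
time_s: 20.4
tcp_pos: [0.4546, -0.4022, 0.0394]
eef_rot: [0.0, 1.0, -0.001, 0.0]
force: [-0.6, 1.0, 6.3]
finger_gap: 0.626
```

Call:
apply_moves(
  targets=[
    [1,[0,0,-6],[0,0,0]],
    [1,[0,0,-14],[0,0,0]],
    [1,[0,0,-16],[0,0,0]],
    [1,[0,0,-16],[0,0,0]],
    [1,[0,0,-10],[0,0,0]],
  ],
)

```text
time_s: 20.9
tcp_pos: [0.4551, -0.4028, 0.1035]
eef_rot: [0.001, 1.0, -0.001, 0.001]
force: [0.2, -0.7, -1.2]
finger_gap: 0.625
```

Call:
apply_moves(
  targets=[
    [1,[5,-8,0],[0,0,0]],
    [1,[10,-16,0],[0,0,0]],
    [1,[12,-20,0],[0,0,0]],
    [1,[12,-20,0],[0,0,0]],
    [1,[10,-16,0],[0,0,0]],
  ],
)

```text
time_s: 21.4
tcp_pos: [0.5039, -0.3204, 0.1006]
eef_rot: [-0.0, 1.0, -0.001, -0.0]
force: [-0.0, 0.8, -0.5]
finger_gap: 0.623
```

Call:
apply_moves(
  targets=[
    [1,[4.5,-9,0],[0,0,0]],
    [1,[0,0,0],[0,0,0]],
    [1,[0,0,0],[0,0,0]],
    [1,[0,0,0],[0,0,0]],
  ],
)

```text
time_s: 21.8
tcp_pos: [0.5077, -0.3138, 0.1009]
eef_rot: [0.0, 1.0, -0.001, -0.0]
force: [-0.0, -0.4, -1.4]
finger_gap: 0.624
```

```bash
python3 - <<'E'
from plan import *
from h import *
rows([(.508,-.3133,.0434,-.0022)],[1])
from workcell import vision
im=vision.get_image("scene")
cv2.imwrite("pics/s12.png",cv2.resize(im["pixels"][60:290,250:450,::-1],None,fx=2.6,fy=2.6,interpolation=cv2.INTER_CUBIC))
E
```

```text
now [ 0.5077 -0.3138  0.1009] a -0.0029 F [-0.  -0.4 -1.4] gap 0.624 t 21.8
[[0.3, -0.5, 57.5], [0, 0, np.float64(-0.001)]]
```

View pics/s12.png

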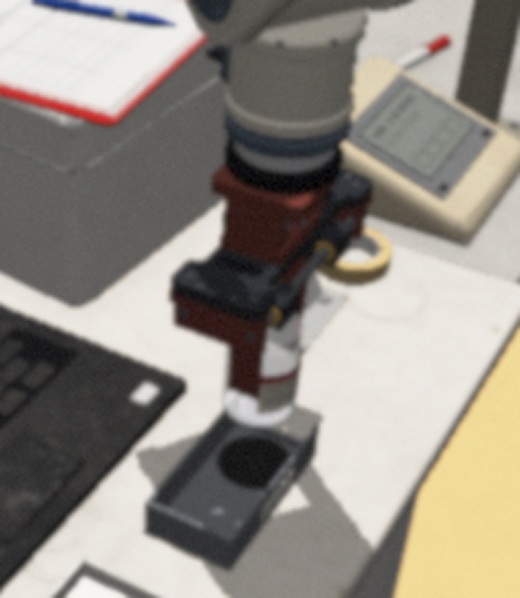

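The bottle hangs upright above the pad, just as it did when lifted. I lower it to about 1 mm above and then feel for contact.

Call:
apply_moves(
  targets=[
    [1,[0.3,-0.5,12],[0,0,0]],
    [1,[0,0,18],[0,0,0]],
    [1,[0,0,15],[0,0,0]],
    [1,[0,0,8],[0,0,0]],
    [1,[0,0,3],[0,0,0]],
  ],
)

```text
time_s: 22.35
tcp_pos: [0.5076, -0.3124, 0.0435]
eef_rot: [-0.001, 1.0, -0.001, -0.001]
force: [0.2, 1.0, 4.3]
finger_gap: 0.624
```

Call:
apply_moves(
  targets=[
    [1,[0,0,0.7],[0,0,0]],
    [1,[0,0,0],[0,0,0]],
    [1,[0,0,0],[0,0,0]],
  ],
)

```text
time_s: 22.65
tcp_pos: [0.5088, -0.3129, 0.0448]
eef_rot: [0.0, 1.0, -0.001, 0.0]
force: [-0.6, 0.1, -1.8]
finger_gap: 0.625
```

Call:
apply_moves(
  targets=[
    [1,[0,0,0.7],[0,0,0]],
    [1,[0,0,0],[0,0,0]],
    [1,[0,0,0],[0,0,0]],
  ],
)

```text
time_s: 22.95
tcp_pos: [0.5085, -0.3127, 0.0438]
eef_rot: [0.0, 1.0, -0.001, 0.0]
force: [-0.5, 0.5, -0.9]
finger_gap: 0.62
```

Call:
apply_moves(
  targets=[
    [1,[0,0,0.8],[0,0,0]],
    [1,[0,0,0],[0,0,0]],
    [1,[0,0,0],[0,0,0]],
  ],
)

```text
time_s: 23.25
tcp_pos: [0.5086, -0.3128, 0.0434]
eef_rot: [0.0, 1.0, -0.001, 0.0]
force: [-1.7, 1.3, 5.6]
finger_gap: 0.625
```

Contact on the pad (5.6 N). I release and rise.

Call:
apply_moves(
  targets=[
    [1,[0,0,-0.6],[0,0,0]],
    [-0.4,[0,0,0],[0,0,0]],
    [-0.7,[0,0,0],[0,0,0]],
    [-1,[0,0,0],[0,0,0]],
    [-1,[0,0,0],[0,0,0]],
  ],
)

```text
time_s: 23.75
tcp_pos: [0.5084, -0.3127, 0.0433]
eef_rot: [-0.0, 1.0, -0.001, -0.0]
force: [0.3, 0.3, -0.3]
finger_gap: 0.935
```

Call:
apply_moves(
  targets=[
    [-1,[0,0,0],[0,0,0]],
    [-1,[0,0,-12],[0,0,0]],
    [-1,[0,0,-30],[0,0,0]],
    [-1,[0,0,-35],[0,0,0]],
    [-1,[0,0,-35],[0,0,0]],
  ],
)

```text
time_s: 24.25
tcp_pos: [0.5082, -0.3126, 0.1572]
eef_rot: [-0.0, 1.0, -0.001, -0.0]
force: [-0.8, 0.7, -0.2]
finger_gap: 0.999
```

Call:
apply_moves(
  targets=[
    [-1,[0,0,-30],[0,0,0]],
    [-1,[-25,-12,-5],[0,0,0]],
    [-1,[-35,-18,0],[0,0,0]],
    [-1,[-35,-18,0],[0,0,0]],
    [-1,[-25,-12,0],[0,0,0]],
  ],
)

```text
time_s: 24.75
tcp_pos: [0.3863, -0.2511, 0.191]
eef_rot: [-0.0, 1.0, -0.001, -0.0]
force: [0.1, 0.1, 0.4]
finger_gap: 1.003
```

```bash
python3 - <<'E'
from plan import *
from h import *
rows([(.33,-.16,.2,-.3)],[1])
from workcell import vision
S,T=vision.get_image("scene"),vision.get_image("top")
cv2.imwrite("pics/s13.png",S["pixels"][:,:,::-1]);cv2.imwrite("pics/t13.png",T["pixels"][:,:,::-1])
c1=blob(S,"blue",(330,185,370,215)); print("scene cap",c1.min(0),c1.max(0),"was 345 195 / 356 205")
E
```

```text
now [ 0.3863 -0.2511  0.191 ] a -0.0021 F [0.1 0.1 0.4] gap 1.003 t 24.75
[[-56.5, -91.0, -9.0], [0, 0, np.float64(0.298)]]
scene cap [344 195] [356 205] was 345 195 / 356 205
```

View pics/s13.png

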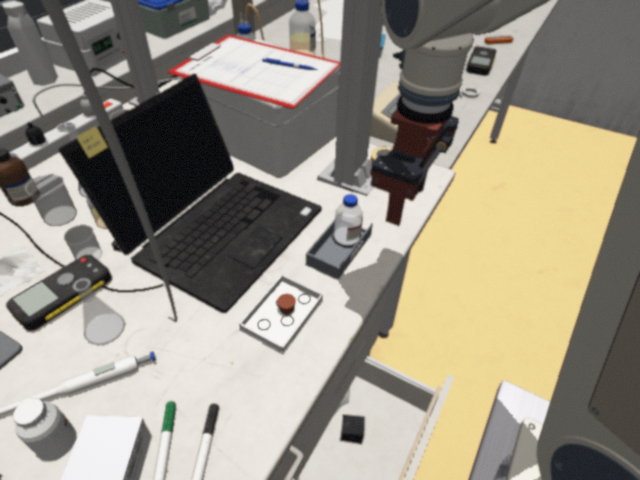

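View pics/t13.png

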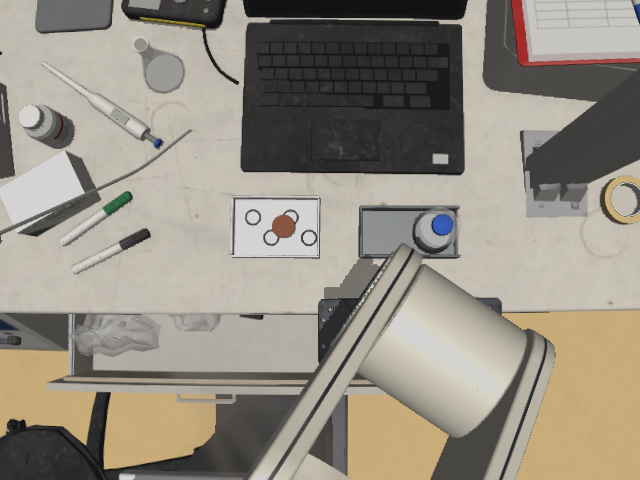

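The bottle is back on its pad: the cap is at (442,225) in top, the same as at the start. The stopper is upright in the tray at (284,227), the tray corners are unchanged and the arm is clear. I settle briefly, measure and hand in.

Call:
apply_moves(
  targets=[
    [-1,[0,0,0],[0,0,0]],
    [-1,[0,0,0],[0,0,0]],
    [-1,[0,0,0],[0,0,0]],
    [-1,[0,0,0],[0,0,0]],
  ],
)

```text
time_s: 25.25
tcp_pos: [0.3892, -0.2528, 0.1903]
eef_rot: [0.0, 1.0, -0.001, 0.0]
force: [0.3, 0.0, 0.7]
finger_gap: 1.001
```

```bash
python3 - <<'E'
from h import *
from workcell import vision, robot, observe
S0,T0=load(); T=vision.get_image("top")
def ctr(im,k,roi,z):
    return cv2.minEnclosingCircle(onz(im,blob(im,k,roi),z)[:,:2].astype(np.float32))
print("cap now",ctr(T,"blue",(415,200,470,260),.11),"start",ctr(T0,"blue",(415,200,470,260),.11))
print("stopper",ctr(T,"red",(235,200,318,255),.029))
d=cv2.absdiff(T["pixels"],T0["pixels"]).max(2)[190:265,225:325]; ys,xs=np.where(d>60)
print("tray area diff x,y range",xs.min()+225,xs.max()+225,ys.min()+190,ys.max()+190)
s=observe();print(s["force"].round(1),s["time_s"])
print(robot.job_done())
E
```

```text
cap now ((0.509586751461029, -0.3122440278530121), 0.014010959304869175) start ((0.508368968963623, -0.3127831816673279), 0.01392121147364378)
stopper ((0.5181853771209717, -0.09603697061538696), 0.016400916501879692)
tray area diff x,y range 272 295 215 237
[-1.   0.5  0.9] 25.3
the job is handed in; nothing more can be done
None
```

I moved the bottle aside onto the bare worktop, stood the stopper upright in the tray, and put the bottle back on its pad. I handed the job in at about 25 s; the hand-in reports no verdict.

Last checks, from the cameras and the robot state:
- **Bottle:** the cap is about 1.3 mm from where it started, with the bottle upright and released.
- **Stopper:** it stands upright and released, about 12 mm from the tray centre.
- **Tray:** in the top picture nothing in the tray area changed except where the stopper now stands, so I see no shift.
- **Arm:** it is clear of everything, and the force reading is only about 1 N, within its usual noise.

No check failed. The one disagreement was a TCP reading about 5 mm off the plan above the bottle, taken while the arm was still settling. I let it settle, re-read it and corrected before the grasp.

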